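# Set out a pair of candle cups

### The job

The two-branch candle stand is being put back together and needs exactly two candle cups. Stand two of the three candle cups upright in the shallow wooden tray, setting each one down gently rather than dropping it, and leave the third cup where it is as the spare.

Things in the scene. Friction and masses are not known exactly. Their poses are not given: they have to be found in the camera images.
- cup_a: one of three identical candle cups: plain grey metal, round, like a small thick tumbler with an open top, standing loose on the bench (z = 0); 40 mm outside (36 mm at the foot, a 41 mm band 13 to 17 mm up), 55 mm high, mouth 26 mm, 0.14 kg. Origin: centre of its underside, z up its axis; yaw means nothing. Its row also holds other metal parts, 85 mm or more away.
- cup_b: one of three identical candle cups: plain grey metal, round, like a small thick tumbler with an open top, standing loose on the bench (z = 0); 40 mm outside (36 mm at the foot, a 41 mm band 13 to 17 mm up), 55 mm high, mouth 26 mm, 0.14 kg. Origin: centre of its underside, z up its axis; yaw means nothing. Not cups: a tube 24 mm wide, 80 high; a dish 72 wide, 14 high.
- cup_c: one of three identical candle cups: plain grey metal, round, like a small thick tumbler with an open top, standing loose on the bench (z = 0); 40 mm outside (36 mm at the foot, a 41 mm band 13 to 17 mm up), 55 mm high, mouth 26 mm, 0.14 kg. Origin: centre of its underside, z up its axis; yaw means nothing. Not a cup: a solid pointed knob 36 mm wide, 60 high.
- tray_in (a point): centre of the inner floor of the shallow empty wooden tray, fixed to the bench beyond the row of metal parts. Outside 120 mm (its x) by 220 mm (its y), 18 mm high; walls and floor 5 mm thick, so the inner floor is 5 mm above the bench and 110 by 210 mm. x: across the short side, y: along the long side, z up; turned up to 0.3 rad.
There are look-alikes about, which are no part of the job. What is shaped like the cup_c but green is not meant.

How it is judged:
On the way, in this order (a step that is already met when the one before it is completed fails the run):
1. a first cup stands upright in the tray (((x of cup_a in the frame of tray_in between -0.05 and 0.05 m and y of cup_a in the frame of tray_in between -0.1 and 0.1 m and z of cup_a in the frame of tray_in below 0.01 m and angle between cup_a's own z axis and vertical below 0.2 rad) or (x of cup_b in the frame of tray_in between -0.05 and 0.05 m and y of cup_b in the frame of tray_in between -0.1 and 0.1 m and z of cup_b in the frame of tray_in below 0.01 m and angle between cup_b's own z axis and vertical below 0.2 rad) or (x of cup_c in the frame of tray_in between -0.05 and 0.05 m and y of cup_c in the frame of tray_in between -0.1 and 0.1 m and z of cup_c in the frame of tray_in below 0.01 m and angle between cup_c's own z axis and vertical below 0.2 rad))), for 0.2 s.
2. two cups stand upright in the tray (((x of cup_a in the frame of tray_in between -0.05 and 0.05 m and y of cup_a in the frame of tray_in between -0.1 and 0.1 m and z of each of cup_a, cup_b in the frame of tray_in below 0.01 m and angle between each of cup_a, cup_b's own z axis and vertical below 0.2 rad and x of cup_b in the frame of tray_in between -0.05 and 0.05 m and y of cup_b in the frame of tray_in between -0.1 and 0.1 m) or (x of cup_a in the frame of tray_in between -0.05 and 0.05 m and y of cup_a in the frame of tray_in between -0.1 and 0.1 m and z of each of cup_a, cup_c in the frame of tray_in below 0.01 m and angle between each of cup_a, cup_c's own z axis and vertical below 0.2 rad and x of cup_c in the frame of tray_in between -0.05 and 0.05 m and y of cup_c in the frame of tray_in between -0.1 and 0.1 m) or (x of cup_b in the frame of tray_in between -0.05 and 0.05 m and y of cup_b in the frame of tray_in between -0.1 and 0.1 m and z of each of cup_b, cup_c in the frame of tray_in below 0.01 m and angle between each of cup_b, cup_c's own z axis and vertical below 0.2 rad and x of cup_c in the frame of tray_in between -0.05 and 0.05 m and y of cup_c in the frame of tray_in between -0.1 and 0.1 m))), for 0.2 s.
At the end, for the whole second after the job is handed in: Exactly two of the three cups (any two) stand on the floor of the tray, upright within 11 degrees and at rest; the third stands upright within 20 mm of where it started (((x of cup_a in the frame of tray_in between -0.05 and 0.05 m and y of cup_a in the frame of tray_in between -0.1 and 0.1 m and z of each of cup_a, cup_b in the frame of tray_in below 0.01 m and angle between each of cup_a, cup_b, cup_c's own z axis and vertical below 0.2 rad and x of cup_b in the frame of tray_in between -0.05 and 0.05 m and y of cup_b in the frame of tray_in between -0.1 and 0.1 m and distance of cup_c from where it was at the start of the episode below 0.02 m) or (x of cup_a in the frame of tray_in between -0.05 and 0.05 m and y of cup_a in the frame of tray_in between -0.1 and 0.1 m and z of each of cup_a, cup_c in the frame of tray_in below 0.01 m and angle between each of cup_a, cup_c, cup_b's own z axis and vertical below 0.2 rad and x of cup_c in the frame of tray_in between -0.05 and 0.05 m and y of cup_c in the frame of tray_in between -0.1 and 0.1 m and distance of cup_b from where it was at the start of the episode below 0.02 m) or (x of cup_b in the frame of tray_in between -0.05 and 0.05 m and y of cup_b in the frame of tray_in between -0.1 and 0.1 m and z of each of cup_b, cup_c in the frame of tray_in below 0.01 m and angle between each of cup_b, cup_c, cup_a's own z axis and vertical below 0.2 rad and x of cup_c in the frame of tray_in between -0.05 and 0.05 m and y of cup_c in the frame of tray_in between -0.1 and 0.1 m and distance of cup_a from where it was at the start of the episode below 0.02 m)) and linear speed of each of cup_a, cup_b, cup_c below 0.02 m/s); the robot touches nothing.
It fails at once if a cup is dropped or thrown (moves faster than 0.8 m/s out of the gripper, a fall of some 30 mm) ((linear speed of cup_a above 0.8 m/s and contact force between the fingers and cup_a below 0.05 N) or (linear speed of cup_b above 0.8 m/s and contact force between the fingers and cup_b below 0.05 N) or (linear speed of cup_c above 0.8 m/s and contact force between the fingers and cup_c below 0.05 N)).
It also fails if it takes over 54 s, if anything falls off the work surface, if the arm or the gripper's body presses on something with over 40 N, if the wrist force passes 120 N, or if a joint passes its speed limit or range.

### The arm

A 6-joint arm with a two-finger parallel gripper is mounted at the origin on the work surface. World frame = base frame: x ahead of the robot, y to its left, z up, the work surface at z = 0. Lengths are in m, angles in rad, forces in N, time in s.
With the tool pointing down it reaches from about 0.3 to 0.775 m from the base axis. Payload 14.6 kg.
Tool frame: the origin (TCP) lies at the very end of the fingers, on their centre line; the grasp point (between the pads) lies 19 mm behind it; y points along the fingers, x is the direction in which the jaws open and shut, and the axes are right-handed (so a half turn about y gives the same grasp; the last joint's range is limited). The gripper opens to 94 mm and grips with 3 to 60 N. Pads are 16 mm wide; open, the fingers measure 119 mm over their backs; the gripper's body (75 mm by 177 mm) begins 78 mm behind the grasp point.
Start: joints at [1.094, 0.3, 1.521, -0, 1.321, -0.067], TCP at [0.219, 0.504, 0.205] pointing down, gripper open.
Joint ranges: [-3.03, 3.03], [-0.79, 2.21], [0.23, 2.52], [-1.04, 4.18], [0, 3.07], [-2.55, 2.55]. Speed limits (rad/s): [2.22, 2.22, 2.57, 3.14, 3.14, 3.14].

### API

Orientations are given as [roll, pitch, yaw] about the fixed x, y, z axes, in that order (R = Rz(yaw) Ry(pitch) Rx(roll)).
In Python, from station import get_obs, cams, hand_in gives the robot as it stands. The module is installed in compiled form; this text tells all that it offers.
- The arm moves only by the tool step_arm, never from a script. Its argument "plan" is a list of rows, each an object with "grip": the closure, from -1 (fully open) to 1 (shut), so that 0 is half open; "slide": the shift along the tool's x, y, z in m, a list of three; "spin": the turn about the tool's y in degrees. A call has 1 to 20 rows; each row shifts and turns the commanded pose from where the row before left it, along the tool's axes as they then stand; what a row does not reach is not made up. A row lasts 1/12 s, in which the tool goes at most 41.7 mm and 7.16 degrees, less where a joint would pass 70% of its speed; a pose out of reach is approached as far as the arm can. A call is refused whole if a number of a shift passes 0.0417 or a number of a turn 7.16, either way. A call with a gripper value outside its range is refused whole. The fingers move at their own pace and stop on an object; "force" is the grip in N (left out, the last holds). Time passes only in rows, so rows that do not move let the fingers close. It gives the time, the measured TCP pose, the force and the opening at its end, in the units of the state.
- get_obs(): the state, without advancing time (a new reading comes with each control period).
- cams.camera(name): name is "side" or "top" or "wrist"; returns the picture (384x512x3 uint8, blue, green, red); there is no depth.
- cams.calibration(name): a dict with "K" (3x3 intrinsics, pixels), "T" (4x4, takes a point from camera to world coordinates). Camera axes: x right, y up, looking along -z (the intrinsics and any distortion apply to the point x, -y, -z); pixel columns grow to the right and rows downward; lengths in m; the calibration is good to about 2 mm. The wrist camera is an equidistant fisheye: a pixel r from the principal point sees the ray r / f radians off the axis. A picture is of the moment at which its call begins: read the wrist's pose just before it. calibration takes no time and is no camera call; for the wrist camera it gives the pose at the moment of the call.
- hand_in(): hands the job in, once; it reports no verdict.
The state is a dict: "time_s": time; "qpos": joint angles; "joint_vel": joint speeds; "tau": joint torques, N m; "ee_pos": TCP position; "eef_rot": TCP orientation; "force": force on the tool from outside, world axes, zero at the start; "moment": the same for the moment, N m; "grip_width": finger opening in m.
Only numpy, scipy, OpenCV 4.12 (cv2) and the standard library are available. Lean on these libraries where they do the work, as an engineer would, in place of code of your own. Each camera call takes 0.05 s, during which the arm holds its last target.

## Working session

There is one attempt and no reset: what is moved stays moved. The work goes in short steps, Python scripts to look and compute and a tool call to move; the robot and the scene stay as the last step left them, time stands still between calls to the robot, and variables do not carry over. Pictures are saved under pics/ and viewed, and the job is handed in when it is done.

Besides the shell and the picture viewer there is one more tool, called after "Call:" by a JSON object that holds its "fn" and its "kwargs", one argument or row to a line. step_arm: Moves the arm, as the interface text tells. Its arguments: {"type":"object","properties":{"plan":{"type":"array","items":{"type":"object","properties":{"grip":{"type":"number"},"slide":{"type":"array","items":{"type":"number"}},"spin":{"type":"number"}}}},"force":{"type":"number"}},"required":["plan"]}

```bash
mkdir -p pics; ls; python3 - <<'E'
from station import get_obs,cams
import cv2,numpy as np
o=get_obs();print({k:np.round(v,3).tolist() for k,v in o.items()})
for n in["top","side"]:
    c=cams.calibration(n);print(n,c)
    im=cams.camera(n);cv2.imwrite(f"pics/{n}0.png",im)
E
```

```text
pics
{'time_s': 0.0, 'qpos': [1.094, 0.3, 1.522, 0.0, 1.321, -0.067], 'joint_vel': [0.001, -0.0, 0.001, -0.0, 0.001, -0.001], 'tau': [-0.002, -53.183, -35.271, 0.071, 0.025, -0.0], 'ee_pos': [0.219, 0.504, 0.205], 'eef_rot': [-1.571, 0.001, 1.161], 'force': [-0.418, 0.63, 0.5], 'moment': [0.044, -0.022, 0.029], 'grip_width': 0.094}
top {'K': array([[422.81079703,   0.        , 258.52158411],
       [  0.        , 422.81079703, 196.73225323],
       [  0.        ,   0.        ,   1.        ]]), 'T': array([[-0.01998161,  0.98182907, -0.18871251,  0.31301197],
       [-0.99956188, -0.02374002, -0.01767656, -0.00934292],
       [-0.0218354 ,  0.18827663,  0.98187327,  1.13728616],
       [ 0.        ,  0.        ,  0.        ,  1.        ]])}
side {'K': array([[498.23174534,   0.        , 257.33496406],
       [  0.        , 498.23174534, 194.22795259],
       [  0.        ,   0.        ,   1.        ]]), 'T': array([[ 0.72766575,  0.46724741, -0.50217768, -0.12733417],
       [-0.68558116,  0.51883163, -0.51067819, -0.64290861],
       [ 0.0219326 ,  0.71588658,  0.69787203,  0.92774262],
       [ 0.        ,  0.        ,  0.        ,  1.        ]])}
```

View pics/top0.png

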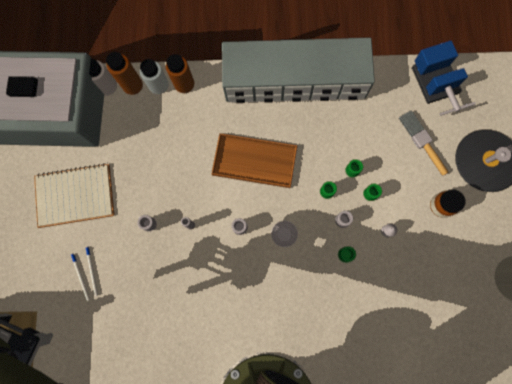

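View pics/side0.png

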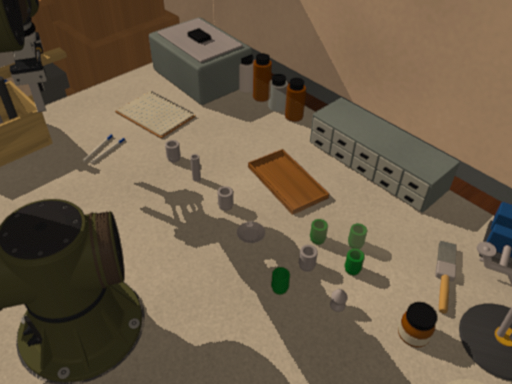

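```bash
cat > h.py <<'E'
import numpy as np,cv2
from station import get_obs,cams
def proj(n,P):
    c=cams.calibration(n);T=np.linalg.inv(c["T"]);p=(T[:3,:3]@np.atleast_2d(P).T+T[:3,3:]).T
    p=p*[1,-1,-1];q=(c["K"]@p.T).T;return q[:,:2]/q[:,2:]
def ray(n,uv,z):
    c=cams.calibration(n);K=c["K"];T=c["T"]
    d=np.linalg.inv(K)@[uv[0],uv[1],1];d=T[:3,:3]@(d*[1,-1,-1]);o=T[:3,3]
    return o+d*(z-o[2])/d[2]
E
python3 - <<'E'
from h import *
im=cv2.imread("pics/top0.png");cv2.imwrite("pics/c1.png",cv2.resize(im[125:275,130:410],None,fx=2.8,fy=2.8,interpolation=cv2.INTER_CUBIC))
im=cv2.imread("pics/side0.png");cv2.imwrite("pics/c2.png",cv2.resize(im[130:320,155:385],None,fx=3,fy=3,interpolation=cv2.INTER_CUBIC))
E
```

```text
(no output)
```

View pics/c1.png

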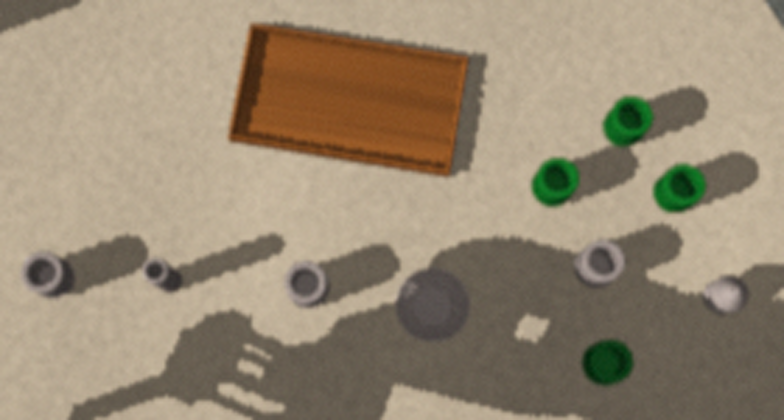

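View pics/c2.png

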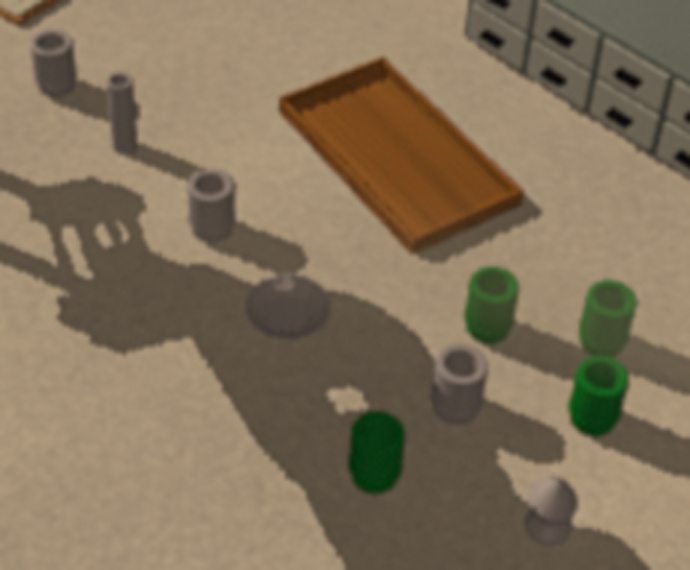

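Three grey open-top cups at top pixels (146,222), (240,226), (344,218). The others are a narrow tube (188,223), a low dish (285,233), a pointed knob (389,230) and green look-alikes. The crops confirm this. The tray is at about (255,160).

```bash
python3 - <<'E'
from h import *
t=[(145.9,222.3),(239.8,226.3),(344.1,218.4)];s=[(172.8,144.),(225.8,191.4),(308.8,250.8)]
for a,b in zip(t,s): print(ray("top",a,.055).round(4),ray("side",b,.055).round(4))
f=lambda p:(p[0]/2.8+130,p[1]/2.8+125)
g=lambda p:(p[0]/3+155,p[1]/3+130)
A=np.array([ray("top",f(p),.018) for p in [(251,24),(468,58),(448,175),(230,140)]])
B=np.array([ray("side",g(p),.018) for p in [(384,60),(521,192),(415,243),(281,100)]])
for C in(A,B):
    print(C.round(4),C.mean(0).round(4),[np.linalg.norm(C[i]-C[(i+1)%4]).round(3) for i in range(4)])
    l=(C[0]+C[3]-C[1]-C[2]);print("yaw of y axis",np.degrees(np.arctan2(l[1],l[0])))
for n,p in dict(tube=(187,222,.08),dish=(284,233,.014),knob=(390,229,.06)).items(): print(n,ray("top",p[:2],p[2]).round(3))
for p in [(555,178),(628,116),(683,185),(607,360)]:print("green",ray("top",f(p),.055).round(3))
o=get_obs()
E
```

```text
[0.4606 0.3034 0.055 ] [0.4631 0.299  0.055 ]
[0.4447 0.0599 0.055 ] [0.4486 0.0564 0.055 ]
[ 0.459  -0.2087  0.055 ] [ 0.4616 -0.215   0.055 ]
[[ 0.7096  0.1154  0.018 ]
 [ 0.6686 -0.0984  0.018 ]
 [ 0.5515 -0.0748  0.018 ]
 [ 0.5916  0.1362  0.018 ]] [0.6303 0.0196 0.018 ] [np.float64(0.218), np.float64(0.119), np.float64(0.215), np.float64(0.12)]
yaw of y axis 79.1919893774721
[[ 0.7076  0.1062  0.018 ]
 [ 0.6673 -0.1021  0.018 ]
 [ 0.5534 -0.0826  0.018 ]
 [ 0.5941  0.129   0.018 ]] [0.6306 0.0126 0.018 ] [np.float64(0.212), np.float64(0.116), np.float64(0.215), np.float64(0.116)]
yaw of y axis 79.08760695133869
tube [0.456 0.192 0.08 ]
dish [ 0.429 -0.055  0.014]
knob [ 0.429 -0.322  0.06 ]
green [ 0.538 -0.172  0.055]
green [ 0.596 -0.243  0.055]
green [ 0.529 -0.29   0.055]
green [ 0.369 -0.21   0.055]
```

Call:
{"fn": "step_arm", "kwargs": {
  "force": 20,
  "plan": [
    {"grip": -1, "slide": [-0.003, 0, -0.01], "spin": 0},
    {"grip": -1, "slide": [-0.006, 0, -0.02], "spin": 0},
    {"grip": -1, "slide": [-0.006, 0, -0.02], "spin": 0},
    {"grip": -1, "slide": [-0.006, 0, -0.02], "spin": 0},
    {"grip": -1, "slide": [-0.006, 0, -0.02], "spin": 0},
    {"grip": -1, "slide": [-0.006, 0, -0.02], "spin": 0},
    {"grip": -1, "slide": [-0.006, 0, -0.02], "spin": 0},
    {"grip": -1, "slide": [-0.006, 0, -0.02], "spin": 0},
    {"grip": -1, "slide": [-0.006, 0, -0.02], "spin": 0},
    {"grip": -1, "slide": [-0.006, 0, -0.02], "spin": 0},
    {"grip": -1, "slide": [-0.006, 0, -0.02], "spin": 0},
    {"grip": -1, "slide": [-0.006, 0, -0.02], "spin": 0},
    {"grip": -1, "slide": [-0.006, 0, -0.02], "spin": 0},
    {"grip": -1, "slide": [-0.006, 0, -0.02], "spin": 0},
    {"grip": -1, "slide": [-0.006, 0, -0.02], "spin": 0},
    {"grip": -1, "slide": [-0.003, 0, -0.014], "spin": 0},
    {"grip": -1, "slide": [0, 0, 0], "spin": 0},
    {"grip": -1, "slide": [0, 0, 0], "spin": 0}
  ]
}}

```text
time_s: 1.6
ee_pos: [0.4623, 0.3003, 0.2052]
eef_rot: [-1.57, 0.0, 1.16]
force: [-0.2, 0.6, 0.0]
grip_width: 0.0941
```

```bash
cat >> h.py <<'E'
def wray(T,K,uv,z):
    d=np.array([uv[0]-K[0,2],uv[1]-K[1,2]]);r=np.hypot(*d);th=r/K[0,0]
    v=np.array([np.sin(th)*d[0]/r,np.sin(th)*d[1]/r,np.cos(th)])*[1,-1,-1]
    v=T[:3,:3]@v;o=T[:3,3];return o+v*(z-o[2])/v[2]
def wproj(T,K,P):
    Ti=np.linalg.inv(T);p=(Ti[:3,:3]@np.atleast_2d(P).T+Ti[:3,3:]).T*[1,-1,-1]
    rr=np.hypot(p[:,0],p[:,1]);th=np.arctan2(rr,p[:,2])
    return np.c_[K[0,2]+K[0,0]*th*p[:,0]/rr,K[1,2]+K[0,0]*th*p[:,1]/rr]
def wshot(name):
    c=cams.calibration("wrist");im=cams.camera("wrist");cv2.imwrite(f"pics/{name}.png",im)
    np.savez(f"pics/{name}.npz",T=c["T"],K=c["K"]);return c,im
E
python3 - <<'E'
from h import *
c,im=wshot("w1");print(c);o=get_obs();print(o["ee_pos"],o["eef_rot"],o["force"])
E
```

```text
{'K': array([[297.31863964,   0.        , 253.93457803],
       [  0.        , 297.31863964, 190.64372004],
       [  0.        ,   0.        ,   1.        ]]), 'T': array([[ 3.99470735e-01, -8.86859239e-01, -2.32171966e-01,
         3.96042372e-01],
       [ 9.16745911e-01,  3.86519378e-01,  1.00894528e-01,
         3.30515947e-01],
       [ 2.59719710e-04, -2.53147112e-01,  9.67427761e-01,
         3.84521061e-01],
       [ 0.00000000e+00,  0.00000000e+00,  0.00000000e+00,
         1.00000000e+00]])}
[0.46185078 0.3008105  0.20529338] [-1.57044185e+00  2.19625712e-04  1.16066255e+00] [0.48224266 0.67241545 0.71083733]
```

View pics/w1.png

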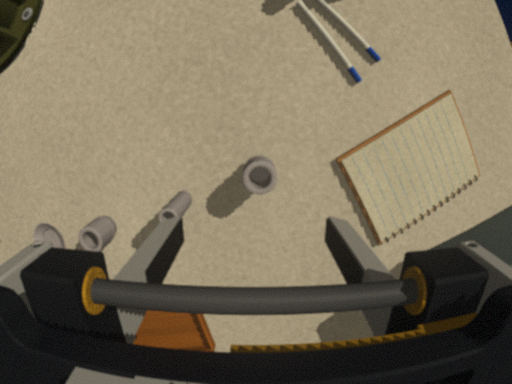

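Cup A's mouth is at (260,175) in the wrist view, between the fingers. The tube is at (177,205), and the middle cup at (98,233).

```bash
python3 - <<'E'
from h import *
d=np.load("pics/w1.npz");T,K=d["T"],d["K"]
im=cv2.imread("pics/w1.png")
for P in[(.4606,.3034),(.4631,.299),(.462,.301)]:
    a=np.linspace(0,2*np.pi,60)
    for r,z in((.013,.055),(.02,.055),(.018,0)):
        q=wproj(T,K,np.c_[P[0]+r*np.cos(a),P[1]+r*np.sin(a),0*a+z])
        if P[0]==.462: cv2.polylines(im,[np.round(q*16).astype(np.int32)],True,(0,0,255),1,cv2.LINE_AA,4)
print(wray(T,K,(260.5,175),.055))
cv2.imwrite("pics/w1c.png",cv2.resize(im[125:245,190:340],None,fx=4,fy=4,interpolation=cv2.INTER_CUBIC))
E
```

```text
[0.46132091 0.31026615 0.055     ]
```

View pics/w1c.png

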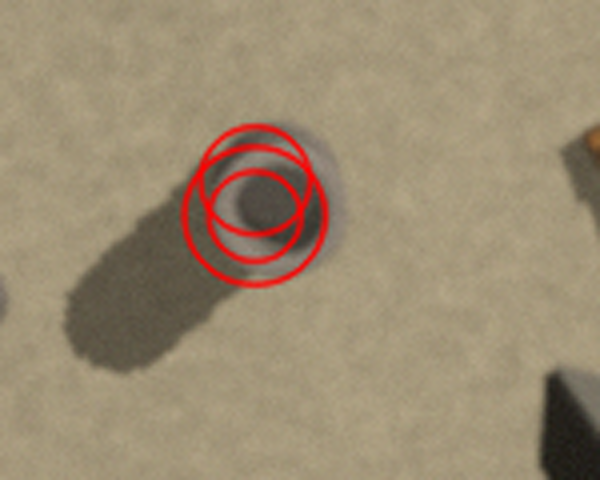

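```bash
python3 - <<'E'
from h import *
d=np.load("pics/w1.npz");T,K=d["T"],d["K"]
im=cv2.imread("pics/w1.png")
p=np.array([.46185,.3008,.2053]);x=np.array([np.cos(1.1607),np.sin(1.1607),0]);z=np.array([-x[1],x[0],0])
q=wproj(T,K,np.array([p+s*x*w+t*z*.008 for s in(-1,1) for w in(.047,.0595) for t in(-1,1)]+[p]))
print(q.round(1))
for u in q: cv2.circle(im,tuple(np.round(u*16).astype(int)),24,(0,0,255),-1,cv2.LINE_AA,4)
cv2.imwrite("pics/w1d.png",cv2.resize(im[160:310,60:440],None,fx=2,fy=2,interpolation=cv2.INTER_CUBIC))
E
```

```text
[[182.3 238.8]
 [180.4 216.3]
 [164.7 238.3]
 [162.3 216.1]
 [322.7 238.7]
 [324.5 216.3]
 [340.4 238.2]
 [342.7 216. ]
 [252.4 228.4]]
```

View pics/w1d.png

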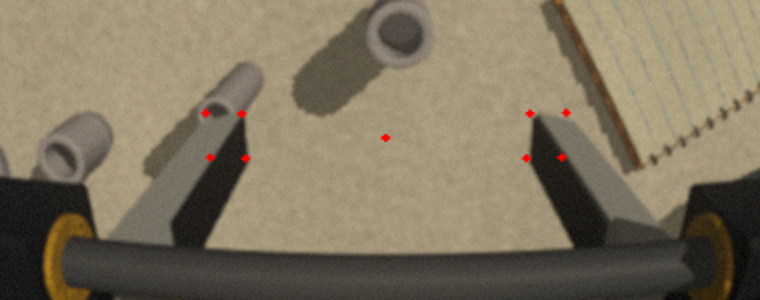

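Call:
{"fn": "step_arm", "kwargs": {
  "plan": [
    {"grip": -1, "slide": [0.003, 0.01, 0], "spin": 0},
    {"grip": -1, "slide": [0.002, 0.02, 0], "spin": 0},
    {"grip": -1, "slide": [0, 0.02, 0], "spin": 0},
    {"grip": -1, "slide": [0, 0.02, 0], "spin": 0},
    {"grip": -1, "slide": [0, 0.02, 0], "spin": 0},
    {"grip": -1, "slide": [0, 0.015, 0], "spin": 0},
    {"grip": -1, "slide": [0, 0, 0], "spin": 0},
    {"grip": -1, "slide": [0, 0, 0], "spin": 0}
  ]
}}

```text
time_s: 2.32
ee_pos: [0.4634, 0.3058, 0.0999]
eef_rot: [-1.57, 0.001, 1.162]
force: [-1.0, -0.8, 0.0]
grip_width: 0.0943
```

```bash
cat >> h.py <<'E'
def over(name,cup,out,box,f,zc=0.):
    c,im=wshot(name);o=get_obs();p=o["ee_pos"];y=o["eef_rot"][2];T,K=c["T"],c["K"]
    x=np.array([np.cos(y),np.sin(y),0]);z=np.array([-x[1],x[0],0]);w=o["grip_width"]/2
    q=wproj(T,K,np.array([p+s*x*w+t*z*.008 for s in(-1,1) for t in(-1,1)]+[p]))
    print(p.round(4),y,q.round(1).tolist(),o["force"].round(1))
    for u in q: cv2.circle(im,tuple(np.round(u*16).astype(int)),24,(0,0,255),-1,cv2.LINE_AA,4)
    a=np.linspace(0,2*np.pi,60)
    for r,zz in((.013,.055),(.02,.055)):
        q=wproj(T,K,np.c_[cup[0]+r*np.cos(a),cup[1]+r*np.sin(a),0*a+zz+zc])
        cv2.polylines(im,[np.round(q*16).astype(np.int32)],True,(0,0,255),1,cv2.LINE_AA,4)
    cv2.imwrite(f"pics/{out}.png",cv2.resize(im[box[0]:box[1],box[2]:box[3]],None,fx=f,fy=f,interpolation=cv2.INTER_CUBIC))
E
python3 - <<'E'
from h import *
over("w2",(.4615,.3055),"w2c",(100,310,130,380),3)
E
```

```text
[0.4639 0.306  0.1009] 1.1617955120454986 [[182.4, 240.6], [180.5, 218.2], [322.9, 240.7], [324.8, 218.3], [252.6, 230.4]] [-0.1  0.4 -0.3]
```

View pics/w2c.png

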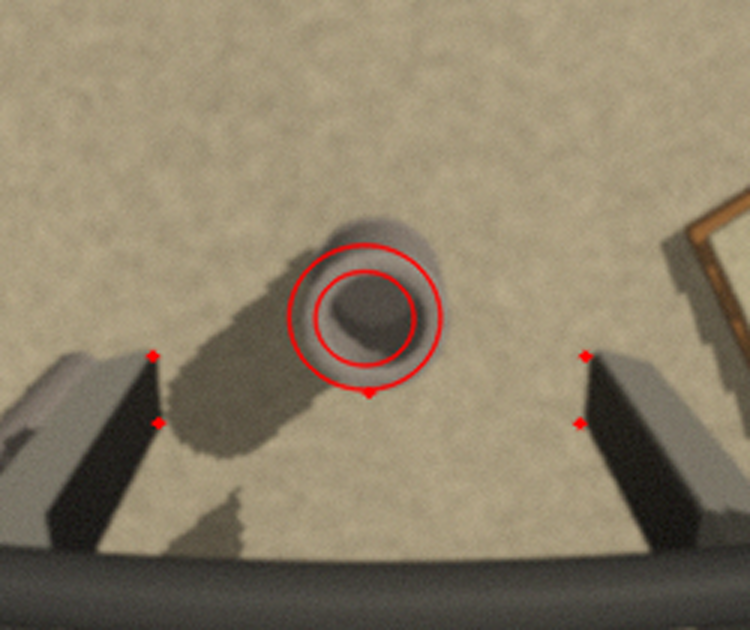

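Call:
{"fn": "step_arm", "kwargs": {
  "plan": [
    {"grip": -1, "slide": [0.001, 0.01, 0.002], "spin": 0},
    {"grip": -1, "slide": [0, 0.02, 0], "spin": 0},
    {"grip": -1, "slide": [0, 0.02, 0], "spin": 0},
    {"grip": -1, "slide": [0, 0.02, 0], "spin": 0},
    {"grip": -1, "slide": [0, 0.01, 0], "spin": 0},
    {"grip": 0, "slide": [0, 0, 0], "spin": 0},
    {"grip": 0, "slide": [0, 0, 0], "spin": 0},
    {"grip": 0, "slide": [0, 0, 0], "spin": 0},
    {"grip": 0, "slide": [0, 0, 0], "spin": 0},
    {"grip": 0, "slide": [0, 0, 0], "spin": 0},
    {"grip": 0, "slide": [0, 0, 0], "spin": 0}
  ]
}}

```text
time_s: 3.28
ee_pos: [0.4629, 0.3072, 0.0211]
eef_rot: [-1.571, -0.001, 1.161]
force: [-0.1, -0.2, -0.7]
grip_width: 0.0574
```

```bash
python3 - <<'E'
from h import *
over("w3",(.462,.3075),"w3c",(100,310,130,380),3)
E
```

```text
[0.4629 0.3072 0.0209] 1.1609683318826587 [[211.6, 239.9], [210.4, 217.3], [292.3, 239.9], [293.3, 217.3], [251.9, 229.0]] [-0.1  0.6  0.5]
```

View pics/w3c.png

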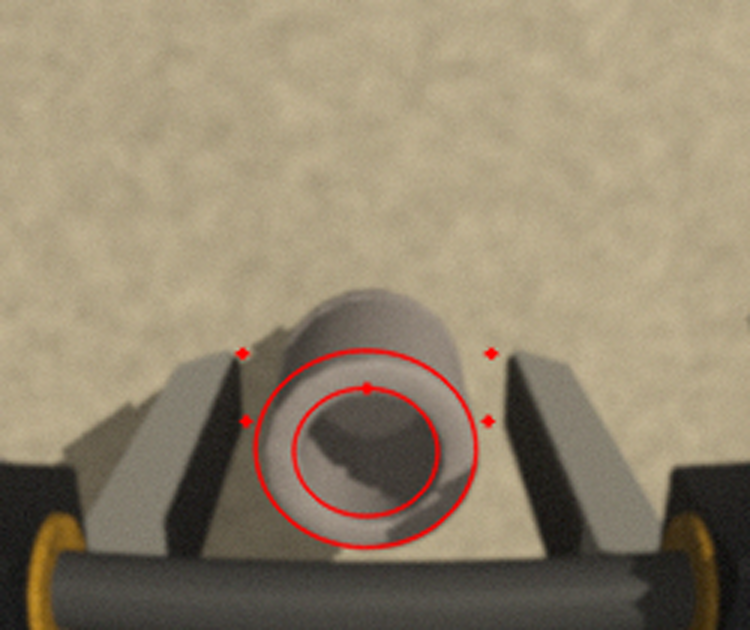

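Call:
{"fn": "step_arm", "kwargs": {
  "plan": [
    {"grip": 1, "slide": [0, 0, 0], "spin": 0},
    {"grip": 1, "slide": [0, 0, 0], "spin": 0},
    {"grip": 1, "slide": [0, 0, 0], "spin": 0},
    {"grip": 1, "slide": [0, 0, 0], "spin": 0},
    {"grip": 1, "slide": [0, 0, 0], "spin": 0},
    {"grip": 1, "slide": [0, 0, 0], "spin": 0},
    {"grip": 1, "slide": [0, 0, 0], "spin": 0},
    {"grip": 1, "slide": [0, 0, 0], "spin": 0}
  ]
}}

```text
time_s: 4.0
ee_pos: [0.4627, 0.3071, 0.0206]
eef_rot: [-1.571, -0.0, 1.161]
force: [-0.7, -1.0, 3.3]
grip_width: 0.0397
```

Call:
{"fn": "step_arm", "kwargs": {
  "plan": [
    {"grip": 1, "slide": [0, -0.005, 0], "spin": 0},
    {"grip": 1, "slide": [0, -0.01, 0], "spin": 0},
    {"grip": 1, "slide": [0, -0.02, 0], "spin": 0},
    {"grip": 1, "slide": [0, -0.02, 0], "spin": 0},
    {"grip": 1, "slide": [0, -0.02, 0], "spin": 0},
    {"grip": 1, "slide": [0, -0.02, 0], "spin": 0},
    {"grip": 1, "slide": [0, -0.005, 0], "spin": 0},
    {"grip": 1, "slide": [0, 0, 0], "spin": 0}
  ]
}}

```text
time_s: 4.67
ee_pos: [0.4632, 0.3074, 0.1221]
eef_rot: [-1.573, -0.002, 1.161]
force: [-0.3, 0.3, -1.5]
grip_width: 0.0392
```

Call:
{"fn": "step_arm", "kwargs": {
  "plan": [
    {"grip": 1, "slide": [-0.005, 0, -0.009], "spin": 0},
    {"grip": 1, "slide": [-0.01, 0, -0.018], "spin": 0},
    {"grip": 1, "slide": [-0.01, 0, -0.018], "spin": 0},
    {"grip": 1, "slide": [-0.01, 0, -0.018], "spin": 0},
    {"grip": 1, "slide": [-0.01, 0, -0.018], "spin": 0},
    {"grip": 1, "slide": [-0.01, 0, -0.018], "spin": 0},
    {"grip": 1, "slide": [-0.01, 0, -0.018], "spin": 0},
    {"grip": 1, "slide": [-0.01, 0, -0.018], "spin": 0},
    {"grip": 1, "slide": [-0.01, 0, -0.018], "spin": 0},
    {"grip": 1, "slide": [-0.01, 0, -0.018], "spin": 0},
    {"grip": 1, "slide": [-0.01, 0, -0.018], "spin": 0},
    {"grip": 1, "slide": [-0.01, 0, -0.018], "spin": 0},
    {"grip": 1, "slide": [-0.01, 0, -0.018], "spin": 0},
    {"grip": 1, "slide": [-0.01, 0, -0.018], "spin": 0},
    {"grip": 1, "slide": [-0.008, 0, -0.013], "spin": 0},
    {"grip": 1, "slide": [0, 0, 0], "spin": 0},
    {"grip": 1, "slide": [0, 0, 0], "spin": 0}
  ]
}}

```text
time_s: 6.08
ee_pos: [0.6402, 0.0731, 0.1191]
eef_rot: [-1.569, 0.001, 1.16]
force: [-0.2, 0.5, -1.4]
grip_width: 0.0395
```

```bash
python3 - <<'E'
from h import *
o=get_obs();p=o["ee_pos"]
over("w4",p[:2],"w4c",(0,384,0,512),1.5,p[2]-.0206)
cv2.imwrite("pics/side4.png",cams.camera("side"))
# tray outline overlay on wrist
d=np.load("pics/w4.npz");im=cv2.imread("pics/w4.png")
c=np.array([.631,.020]);a=np.radians(79.15);Y=np.array([np.cos(a),np.sin(a)]);X=np.array([Y[1],-Y[0]])
q=wproj(d["T"],d["K"],np.array([[*(c+sx*X*.06+sy*Y*.11),.018] for sx,sy in((1,1),(1,-1),(-1,-1),(-1,1))]))
cv2.polylines(im,[np.round(q).astype(np.int32)],True,(0,0,255),1);cv2.imwrite("pics/w4t.png",im)
E
```

```text
[0.64   0.0739 0.1194] 1.1607149640932466 [[223.1, 239.8], [222.2, 217.0], [282.7, 239.7], [283.5, 216.9], [252.9, 228.7]] [ 0.1  0.3 -1.9]
```

View pics/w4t.png

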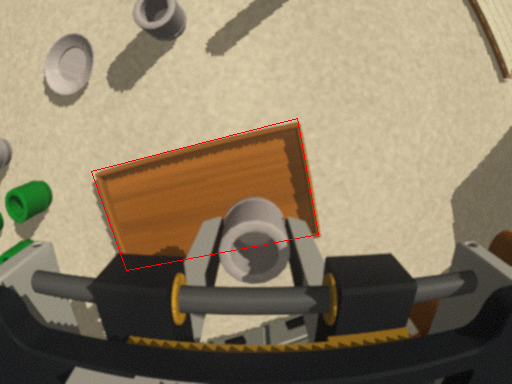

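View pics/side4.png

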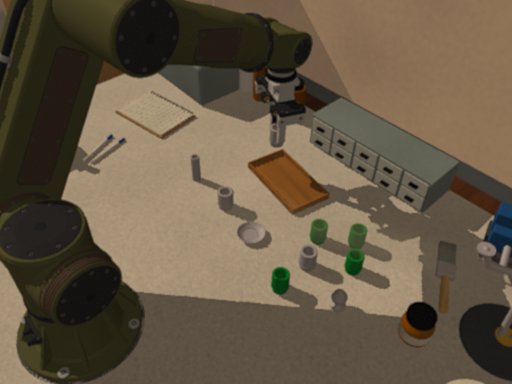

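Wrist view: cup A held at (255,240) and the tray estimate matches its outline. Lowering it now.

Call:
{"fn": "step_arm", "kwargs": {
  "plan": [
    {"grip": 1, "slide": [0, 0.01, 0], "spin": 0},
    {"grip": 1, "slide": [0, 0.018, 0], "spin": 0},
    {"grip": 1, "slide": [0, 0.018, 0], "spin": 0},
    {"grip": 1, "slide": [0, 0.018, 0], "spin": 0},
    {"grip": 1, "slide": [0, 0.012, 0], "spin": 0},
    {"grip": 1, "slide": [0, 0.006, 0], "spin": 0},
    {"grip": 1, "slide": [0, 0.004, 0], "spin": 0},
    {"grip": 1, "slide": [0, 0.003, 0], "spin": 0},
    {"grip": 1, "slide": [0, 0.0015, 0], "spin": 0},
    {"grip": 1, "slide": [0, 0, 0], "spin": 0},
    {"grip": 1, "slide": [0, 0, 0], "spin": 0}
  ]
}}

```text
time_s: 7.1
ee_pos: [0.6408, 0.0739, 0.0306]
eef_rot: [-1.572, -0.0, 1.161]
force: [-0.3, 0.3, -1.0]
grip_width: 0.0392
```

Call:
{"fn": "step_arm", "kwargs": {
  "plan": [
    {"grip": 1, "slide": [0, 0.001, 0], "spin": 0},
    {"grip": 1, "slide": [0, 0.001, 0], "spin": 0},
    {"grip": 1, "slide": [0, 0.001, 0], "spin": 0},
    {"grip": 1, "slide": [0, 0, 0], "spin": 0}
  ]
}}

```text
time_s: 7.43
ee_pos: [0.6404, 0.0739, 0.0268]
eef_rot: [-1.571, 0.0, 1.161]
force: [0.4, 0.4, -1.8]
grip_width: 0.0397
```

Call:
{"fn": "step_arm", "kwargs": {
  "plan": [
    {"grip": 1, "slide": [0, 0.001, 0], "spin": 0},
    {"grip": 1, "slide": [0, 0.001, 0], "spin": 0},
    {"grip": 1, "slide": [0, 0, 0], "spin": 0}
  ]
}}

```text
time_s: 7.68
ee_pos: [0.6407, 0.0739, 0.0256]
eef_rot: [-1.571, -0.0, 1.161]
force: [-1.6, -1.5, 4.8]
grip_width: 0.0393
```

Call:
{"fn": "step_arm", "kwargs": {
  "plan": [
    {"grip": 0, "slide": [0, 0, 0], "spin": 0},
    {"grip": 0, "slide": [0, 0, 0], "spin": 0},
    {"grip": 0, "slide": [0, 0, 0], "spin": 0},
    {"grip": -0.5, "slide": [0, 0, 0], "spin": 0},
    {"grip": -0.5, "slide": [0, 0, 0], "spin": 0},
    {"grip": -0.5, "slide": [0, 0, 0], "spin": 0},
    {"grip": -0.5, "slide": [0, 0, 0], "spin": 0},
    {"grip": -0.5, "slide": [0, -0.01, 0], "spin": 0},
    {"grip": -0.5, "slide": [0, -0.02, 0], "spin": 0},
    {"grip": -0.5, "slide": [0, -0.03, 0], "spin": 0},
    {"grip": -0.5, "slide": [0, -0.03, 0], "spin": 0},
    {"grip": -0.5, "slide": [0, -0.03, 0], "spin": 0},
    {"grip": -0.5, "slide": [0, -0.03, 0], "spin": 0},
    {"grip": -0.5, "slide": [0, -0.01, 0], "spin": 0},
    {"grip": -0.5, "slide": [0, 0, 0], "spin": 0},
    {"grip": -0.5, "slide": [0, 0, 0], "spin": 0}
  ]
}}

```text
time_s: 9.02
ee_pos: [0.6403, 0.0739, 0.1844]
eef_rot: [-1.571, 0.0, 1.161]
force: [0.6, -0.2, 0.5]
grip_width: 0.0704
```

```bash
python3 - <<'E'
from h import *
over("w5",(.6405,.0739),"w5c",(0,384,0,512),1.5,.005)
d=np.load("pics/w4.npz");print(wray(d["T"],d["K"],(152.5,13),.055))
d=np.load("pics/w5.npz");print(d["T"][:3,3])
E
```

```text
[0.6399 0.0739 0.1833] 1.1610073719616831 [[199.3, 238.7], [197.8, 216.3], [304.4, 238.8], [305.8, 216.3], [251.7, 228.1]] [ 0.  -0.  -0.6]
[0.45421745 0.06116289 0.055     ]
[0.57394819 0.10400076 0.36376196]
```

View pics/w5c.png

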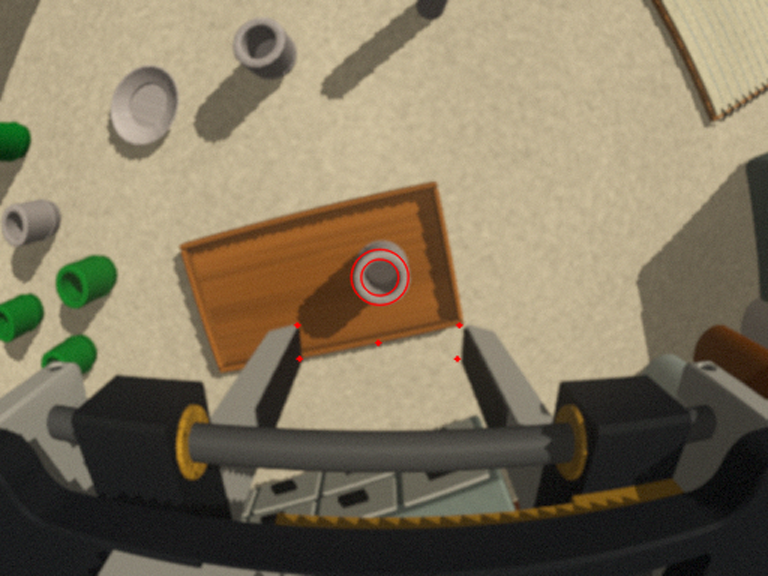

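Cup A stands in the tray, mouth at (253,185) px in the original wrist frame, within 1 px of prediction. The middle cup's mouth is at (174,29). Moving over the middle cup.

Call:
{"fn": "step_arm", "kwargs": {
  "plan": [
    {"grip": -1, "slide": [-0.005, 0, 0.01], "spin": 0},
    {"grip": -1, "slide": [-0.01, 0, 0.02], "spin": 0},
    {"grip": -1, "slide": [-0.01, 0, 0.02], "spin": 0},
    {"grip": -1, "slide": [-0.01, 0, 0.02], "spin": 0},
    {"grip": -1, "slide": [-0.01, 0, 0.02], "spin": 0},
    {"grip": -1, "slide": [-0.01, 0, 0.02], "spin": 0},
    {"grip": -1, "slide": [-0.01, 0, 0.02], "spin": 0},
    {"grip": -1, "slide": [-0.01, 0, 0.02], "spin": 0},
    {"grip": -1, "slide": [-0.01, 0, 0.02], "spin": 0},
    {"grip": -1, "slide": [-0.002, 0, 0.003], "spin": 0},
    {"grip": -1, "slide": [0, 0.012, 0], "spin": 0},
    {"grip": -1, "slide": [0, 0.024, 0], "spin": 0},
    {"grip": -1, "slide": [0, 0.024, 0], "spin": 0},
    {"grip": -1, "slide": [0, 0.024, 0], "spin": 0},
    {"grip": -1, "slide": [0, 0, 0], "spin": 0},
    {"grip": -1, "slide": [0, 0, 0], "spin": 0}
  ]
}}

```text
time_s: 10.4
ee_pos: [0.4465, 0.063, 0.0999]
eef_rot: [-1.568, 0.002, 1.161]
force: [-0.8, -0.3, 0.8]
grip_width: 0.0942
```

```bash
python3 - <<'E'
from h import *
over("w6",(.447,.063),"w6c",(100,310,130,380),3)
E
```

```text
[0.4473 0.063  0.1011] 1.1609574066737796 [[182.2, 241.1], [180.3, 218.7], [323.1, 241.2], [325.0, 218.8], [252.5, 230.9]] [ 0.1 -0.4  0.8]
```

View pics/w6c.png

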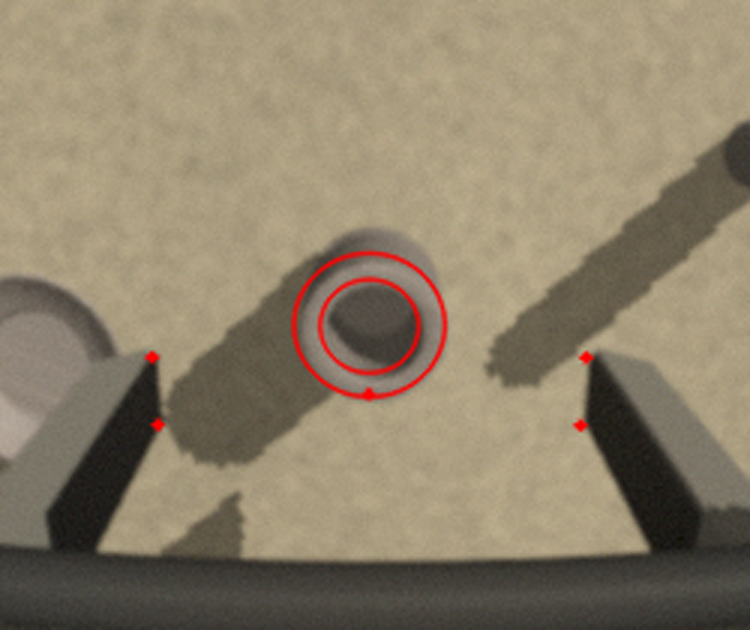

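Middle cup's rim is right on the prediction and centred between the fingers.

Call:
{"fn": "step_arm", "kwargs": {
  "plan": [
    {"grip": -0.6, "slide": [0, 0.01, 0], "spin": 0},
    {"grip": -0.6, "slide": [0, 0.02, 0], "spin": 0},
    {"grip": -0.6, "slide": [0, 0.02, 0], "spin": 0},
    {"grip": -0.6, "slide": [0, 0.02, 0], "spin": 0},
    {"grip": -0.6, "slide": [0, 0.009, 0], "spin": 0},
    {"grip": 0, "slide": [0, 0, 0], "spin": 0},
    {"grip": 0, "slide": [0, 0, 0], "spin": 0},
    {"grip": 0, "slide": [0, 0, 0], "spin": 0},
    {"grip": 0, "slide": [0, 0, 0], "spin": 0},
    {"grip": 1, "slide": [0, 0, 0], "spin": 0},
    {"grip": 1, "slide": [0, 0, 0], "spin": 0},
    {"grip": 1, "slide": [0, 0, 0], "spin": 0},
    {"grip": 1, "slide": [0, 0, 0], "spin": 0},
    {"grip": 1, "slide": [0, 0, 0], "spin": 0},
    {"grip": 1, "slide": [0, 0, 0], "spin": 0},
    {"grip": 1, "slide": [0, 0, 0], "spin": 0},
    {"grip": 1, "slide": [0, 0, 0], "spin": 0}
  ]
}}

```text
time_s: 11.87
ee_pos: [0.4475, 0.0631, 0.0226]
eef_rot: [-1.572, -0.0, 1.161]
force: [-2.0, -0.5, 6.7]
grip_width: 0.0393
```

Call:
{"fn": "step_arm", "kwargs": {
  "plan": [
    {"grip": 1, "slide": [0, -0.005, 0], "spin": 0},
    {"grip": 1, "slide": [0, -0.01, 0], "spin": 0},
    {"grip": 1, "slide": [0, -0.02, 0], "spin": 0},
    {"grip": 1, "slide": [0, -0.02, 0], "spin": 0},
    {"grip": 1, "slide": [0, -0.02, 0], "spin": 0},
    {"grip": 1, "slide": [0, -0.02, 0], "spin": 0},
    {"grip": 1, "slide": [0, -0.005, 0], "spin": 0},
    {"grip": 1, "slide": [0, 0, 0], "spin": 0}
  ]
}}

```text
time_s: 12.53
ee_pos: [0.4477, 0.0631, 0.1234]
eef_rot: [-1.573, -0.001, 1.161]
force: [-0.1, -0.2, -1.9]
grip_width: 0.0391
```

Call:
{"fn": "step_arm", "kwargs": {
  "plan": [
    {"grip": 1, "slide": [-0.001, 0, -0.009], "spin": 0},
    {"grip": 1, "slide": [-0.002, 0, -0.018], "spin": 0},
    {"grip": 1, "slide": [-0.002, 0, -0.018], "spin": 0},
    {"grip": 1, "slide": [-0.002, 0, -0.018], "spin": 0},
    {"grip": 1, "slide": [-0.002, 0, -0.018], "spin": 0},
    {"grip": 1, "slide": [-0.002, 0, -0.018], "spin": 0},
    {"grip": 1, "slide": [-0.002, 0, -0.018], "spin": 0},
    {"grip": 1, "slide": [-0.002, 0, -0.018], "spin": 0},
    {"grip": 1, "slide": [-0.002, 0, -0.018], "spin": 0},
    {"grip": 1, "slide": [-0.002, 0, -0.018], "spin": 0},
    {"grip": 1, "slide": [-0.002, 0, -0.018], "spin": 0},
    {"grip": 1, "slide": [0, 0, -0.009], "spin": 0},
    {"grip": 1, "slide": [0, 0, 0], "spin": 0},
    {"grip": 1, "slide": [0, 0, 0], "spin": 0}
  ]
}}

```text
time_s: 13.7
ee_pos: [0.6199, -0.0354, 0.12]
eef_rot: [-1.568, 0.001, 1.161]
force: [0.1, 0.6, -2.2]
grip_width: 0.039
```

```bash
python3 - <<'E'
from h import *
o=get_obs();p=o["ee_pos"]
over("w7",p[:2],"w7c",(0,384,0,512),1.5,p[2]-.0215)
E
```

```text
[ 0.6197 -0.035   0.1205] 1.160959657672099 [[222.6, 240.1], [221.7, 217.3], [282.2, 240.1], [282.9, 217.3], [252.3, 229.0]] [ 0.1 -0.4 -2.3]
```

View pics/w7c.png

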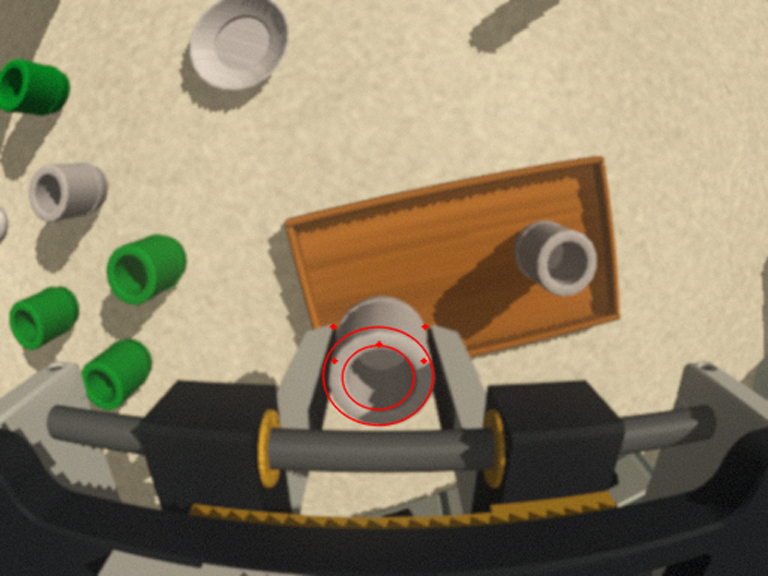

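Call:
{"fn": "step_arm", "kwargs": {
  "plan": [
    {"grip": 1, "slide": [0, 0.01, 0], "spin": 0},
    {"grip": 1, "slide": [0, 0.018, 0], "spin": 0},
    {"grip": 1, "slide": [0, 0.018, 0], "spin": 0},
    {"grip": 1, "slide": [0, 0.018, 0], "spin": 0},
    {"grip": 1, "slide": [0, 0.012, 0], "spin": 0},
    {"grip": 1, "slide": [0, 0.006, 0], "spin": 0},
    {"grip": 1, "slide": [0, 0.004, 0], "spin": 0},
    {"grip": 1, "slide": [0, 0.003, 0], "spin": 0},
    {"grip": 1, "slide": [0, 0.001, 0], "spin": 0},
    {"grip": 1, "slide": [0, 0.001, 0], "spin": 0},
    {"grip": 1, "slide": [0, 0, 0], "spin": 0}
  ]
}}

```text
time_s: 14.67
ee_pos: [0.6206, -0.0351, 0.0314]
eef_rot: [-1.572, -0.0, 1.161]
force: [-0.3, -0.3, -1.8]
grip_width: 0.039
```

Call:
{"fn": "step_arm", "kwargs": {
  "plan": [
    {"grip": 1, "slide": [0, 0.001, 0], "spin": 0},
    {"grip": 1, "slide": [0, 0.001, 0], "spin": 0},
    {"grip": 1, "slide": [0, 0, 0], "spin": 0}
  ]
}}

```text
time_s: 14.92
ee_pos: [0.6204, -0.0351, 0.0289]
eef_rot: [-1.571, -0.0, 1.161]
force: [-0.1, -0.1, -1.9]
grip_width: 0.0388
```

Call:
{"fn": "step_arm", "kwargs": {
  "plan": [
    {"grip": 1, "slide": [0, 0.001, 0], "spin": 0},
    {"grip": 1, "slide": [0, 0.001, 0], "spin": 0},
    {"grip": 1, "slide": [0, 0, 0], "spin": 0}
  ]
}}

```text
time_s: 15.17
ee_pos: [0.6206, -0.0351, 0.0276]
eef_rot: [-1.571, -0.0, 1.161]
force: [-2.4, 0.7, 4.9]
grip_width: 0.039
```

Contact at about 5 N up. Releasing and rising.

Call:
{"fn": "step_arm", "kwargs": {
  "plan": [
    {"grip": 0, "slide": [0, 0, 0], "spin": 0},
    {"grip": 0, "slide": [0, 0, 0], "spin": 0},
    {"grip": 0, "slide": [0, 0, 0], "spin": 0},
    {"grip": -0.5, "slide": [0, 0, 0], "spin": 0},
    {"grip": -0.5, "slide": [0, 0, 0], "spin": 0},
    {"grip": -0.5, "slide": [0, 0, 0], "spin": 0},
    {"grip": -0.5, "slide": [0, 0, 0], "spin": 0},
    {"grip": -0.5, "slide": [0, -0.01, 0], "spin": 0},
    {"grip": -0.5, "slide": [0, -0.02, 0], "spin": 0},
    {"grip": -0.5, "slide": [0, -0.03, 0], "spin": 0},
    {"grip": -0.5, "slide": [0, -0.03, 0], "spin": 0},
    {"grip": -0.5, "slide": [0, -0.03, 0], "spin": 0},
    {"grip": -0.5, "slide": [0, -0.03, 0], "spin": 0},
    {"grip": -0.5, "slide": [0, -0.01, 0], "spin": 0},
    {"grip": -0.5, "slide": [0, 0, 0], "spin": 0},
    {"grip": -0.5, "slide": [0, 0, 0], "spin": 0},
    {"grip": -0.5, "slide": [0, 0, 0], "spin": 0}
  ]
}}

```text
time_s: 16.58
ee_pos: [0.6197, -0.035, 0.1851]
eef_rot: [-1.568, 0.001, 1.161]
force: [0.5, -0.1, 0.1]
grip_width: 0.0704
```

```bash
python3 - <<'E'
from h import *
over("w8",(.6205,-.0351),"w8c",(0,384,0,512),1.5,.005)
im=cams.camera("side");cv2.imwrite("pics/side8.png",cv2.resize(im[80:320,150:400],None,fx=2.4,fy=2.4))
print(get_obs()["time_s"])
E
```

```text
[ 0.6197 -0.035   0.185 ] 1.160965072704618 [[199.2, 239.8], [197.7, 217.3], [304.9, 239.9], [306.3, 217.3], [252.0, 229.2]] [-0.4  0.5 -0.3]
16.6833
```

View pics/w8c.png

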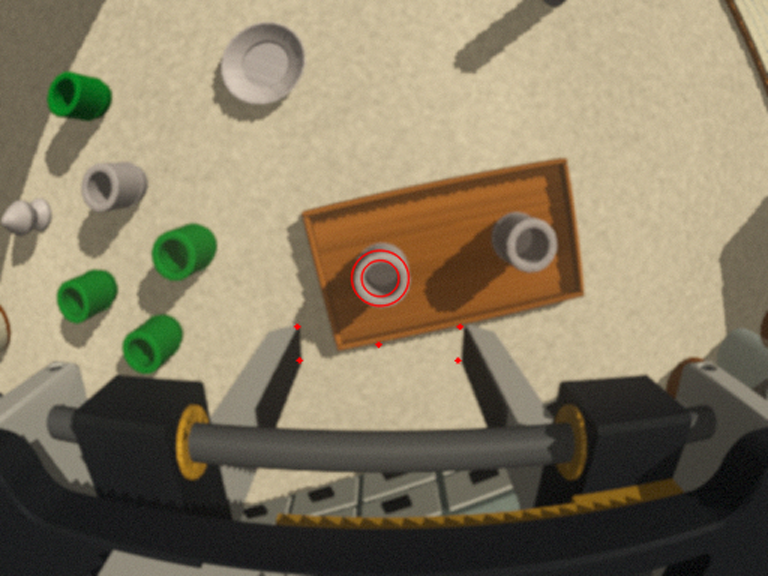

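View pics/side8.png

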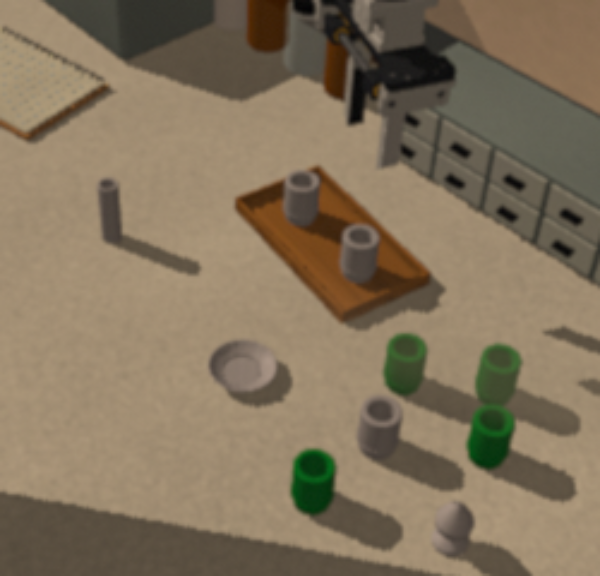

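Both cups stand upright in the tray, at (301,197) and (359,252) in the side crop. The spare is untouched at (380,425), and the gripper is clear of everything.

```bash
python3 -c "
from station import hand_in
print(hand_in())"
```

```text
the job is handed in; nothing more can be done
None
```

I stood the left and middle grey cups upright in the wooden tray, about 110 mm apart. Each was lowered until it touched the tray floor (about 5 N on the wrist) and only then released. I left the right-hand grey cup untouched as the spare. I handed the job in at about 16.7 s, and hand-in gives no verdict.

**Last checks:** the wrist and side pictures show both cups upright inside the tray. The second cup's rim lay on its predicted outline, and the spare stands upright and looks undisturbed. I judged the spare by eye and did not re-measure its position. The gripper was open and clear, with its fingertips about 0.18 m up, and the force reading was near zero.

**Disagreement:** the top and side cameras placed the cups about 4 mm (top) and 7–8 mm (side) off in y compared with the wrist camera. I used the close wrist view for the grasps, and it was borne out when the fingers closed centred on the left cup. After release, that cup also sat within about 1 px of where I expected it.

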